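# Shut the tube mixer's cover and hold its hand switch half down

### The arm

A 6-joint arm with a two-finger parallel gripper is mounted at the origin on the work surface. World frame = base frame: x ahead of the robot, y to its left, z up, the work surface at z = 0. Lengths are in mm, angles in rad, forces in N, time in s.
With the tool pointing down it reaches from about 350 to 775 mm from the base axis. Payload 7.3 kg.
Tool frame: the origin (TCP) lies on the front face of the gripper's body, between the roots of the fingers; the fingertips stand 66 mm ahead of it and the grasp point (between the pads) lies 47 mm ahead of it (bot.tcp_to_grasp is the z of the grasp point in the tool frame, in mm); z points along the fingers, y is the direction in which the jaws open and shut (so a half turn about z gives the same grasp; the last joint's range is limited). The gripper opens to 92 mm and grips with 3 to 60 N. Pads are 19 mm wide; open, the fingers measure 130 mm over their backs; the gripper's body (75 mm by 190 mm) begins 47 mm behind the grasp point.
Start: joints at [1.1, 0.342, 1.524, -0, 1.275, -0.146], TCP at [167.521, 497.57, 292.241] pointing down, gripper open.
Joint ranges: [-2.53, 2.53], [-0.77, 2.02], [0.04, 2.7], [-1, 4.14], [0.28, 2.66], [-3.11, 3.11]. Speed limits (rad/s): [2.57, 2.57, 3.14, 3.14, 3.14, 3.14].

### API

Orientations are given as [roll, pitch, yaw] about the fixed x, y, z axes, in that order (R = Rz(yaw) Ry(pitch) Rx(roll)).
In Python, from plant import bot gives the robot as it stands.
- The arm moves only by the tool carry_out, never from a script. Its argument "deltas" is a list that holds one entry, the list of rows, each a list of 4 numbers: the shift along the tool's x, y, z in mm, then the turn about the tool's z in units of 5 degrees (1.0 is 5 degrees). A call has 1 to 20 rows; each row is the pose to reach, as a shift and turn from the pose commanded when the call began, along the tool's axes at that moment; what a row does not reach only later rows make up. A row lasts 1/10 s, in which the tool goes at most 50 mm and 8.59 degrees, less where a joint would pass 70% of its speed; a pose out of reach is approached as far as the arm can. A call with a gripper value outside its range is refused whole. "fingers" is the finger opening in mm, from 0 to 91.8, set as the call begins (left out, the last holds). The fingers move at their own pace and stop on an object; the grip force is fixed at half the most. Time passes only in rows, so rows that repeat a pose let the fingers close. It gives the time, the measured TCP pose, the force and the opening at its end, in the units of the state.
- bot.get_obs(): the state, without advancing time (a new reading comes with each control period).
- bot.capture(name): name is "side" or "top"; returns (picture, depth): 480x640x3 uint8, blue, green, red; 480x640 float32, mm along the optical axis (not along the pixel's ray), 0 where there is no reading.
- bot.camera_model(name): a dict with "K" (3x3 intrinsics, pixels), "camera_from_world" (4x4, takes a point from world to camera coordinates). Camera axes: x right, y down, z forward; pixel columns grow to the right and rows downward; lengths in mm; the calibration is good to about 2 mm. A picture is of the moment at which its call begins. camera_model takes no time and is no camera call.
- bot.close_job(): hands the job in, once; it reports no verdict.
The state is a dict: "time": time; "joint_positions": joint angles; "dq": joint speeds; "tau": joint torques, N m; "tool_pos": TCP position; "tcp_rot": TCP orientation; "contact_force": force on the tool from outside, world axes, zero at the start; "moment": the same for the moment, N m; "grip_width": finger opening in mm.
Only numpy, scipy, OpenCV 4.12 (cv2) and the standard library are available. Lean on these libraries where they do the work, as an engineer would, in place of code of your own. Each camera call takes 0.05 s, during which the arm holds its last target. There are 200 camera calls.

### The job

Slide the tube mixer's spill cover fully shut over the blood tubes. Then, with the fingers, press the key of the round hand switch halfway down and finish while still holding it there: halfway is gentle mixing, so never push it right down, and never press it while the cover is open. Leave the square-keyed switch unpressed and all the other things on the bench where they are.

Things in the scene. Friction and masses are not known exactly. Their poses are not given: they have to be found in the camera images.
- mixer: tube mixer, a white box fixed to the bench, 210 mm (its x) by 300 mm (its y) by 95 mm high; origin at the centre of its underside, its z up, yaw varies. An open tray with four lying blood tubes is sunk into the top of its +y half; two low aluminium rails (101 mm high) run along its y near the edges x = +-96 mm, and between them slides the cover
- cover (a joint): how far the grey spill cover stands open, in m: 0 = fully shut (against its stop, over the tray), 0.12 = fully open. The cover slides along the mixer's y, towards the mixer's +y to shut; it stays where it is left (about 2 N of friction). It starts partly to almost fully open
- cover_fin (a point): middle of the upright grip fin on the cover. The cover is a flat plate 176 (x) by 130 (y) by 6 mm, its upper face 101.5 mm above the bench. The fin stands at the plate's centre: 70 mm long across the slide (mixer's x), 14 mm thick along the slide (mixer's y), its top 129.5 mm above the bench; this point lies 12 mm below the fin's top and 16 mm above the plate's upper face. It moves with the cover; fully shut it lies at y = +68 mm in the mixer's frame
- round_switch: hand switch of the mixer, fixed to the bench: a white box 90 by 90 by 34 mm with a black round collar (64 mm across, top 40 mm above the bench) and a round key; origin at the centre of its underside, yaw varies. It may be either the left or the right one of the two switches
- round_key_top (a point): centre of the flat top of the round grey key, 50 mm across; 60 mm above the bench when free; moves with the key
- round_key (a joint): travel of the round key in m: 0 = free (up), 0.016 = right down; it goes straight down and springs back when let go. About 3 N to start it moving, 5.5 N at half travel (0.008), 8 N right down; right down, its top is still 4 mm above the collar
- square_switch: hand switch of another machine, same box and fixed to the bench in the same way, but with a square collar and a square key; not to be pressed; origin at the centre of its underside
- square_key (a joint): travel of the square key in m: 0 = free (up); the key is 46 by 46 mm and its top stands 60 mm above the bench
- tube_rack: loose wire rack 90 by 220 by 70 mm with five capped tubes (108 mm high); bystander; origin under its centre
- jar: small capped specimen jar, 54 mm across, 65 mm high, standing about 95 mm beyond the round switch's centre; bystander; origin under its centre
- dish: closed glass dish, 62 mm across, 16 mm high, lying about 97 mm beyond the square switch's centre; bystander; origin under its centre
- tip_box: blue box of pipette tips 85 by 120 by 60 mm at the far side; bystander; origin under its centre
- slide_box: flat wooden slide box 87 by 102 by 34 mm at the right-hand side; bystander; origin under its centre
Mind the look-alikes: they are no part of the job. Leave any green or purple look-alike of the round_switch alone.

How it is judged (in metres and radians):
On the way, in this order (a step that is already met when the one before it is completed fails the run):
1. the cover is fully shut (value of joint cover below 0.004 m), for 0.2 s.
2. the fingers hold the round key half down (value of joint cover below 0.004 m and value of joint round_key between 0.005 and 0.011 m and contact force between the fingers and round_key above 1.5 N), for 0.5 s.
At the end, for the whole second after the job is handed in: The cover is within 4 mm of fully shut; the round key is held by the fingers (over 1.5 N on it) at rest between 5 and 11 mm of its 16 mm travel; the square key is free (all of step 2 and velocity of joint round_key between -0.01 and 0.01 m/s and value of joint square_key below 0.003 m); the arm keeps its last pose, push and grip.
It fails at once if the round key is pushed right down (over 14.5 mm) (value of joint round_key above 0.0145 m).
It fails at once if the round key is pressed (over 3 mm) while the cover is more than 6 mm open (value of joint round_key above 0.003 m and value of joint cover above 0.006 m).
It fails at once if the square key is pressed (over 4 mm) (value of joint square_key above 0.004 m).
It fails at once if a bystander is moved by more than 25 mm (distance of any of tube_rack, jar, dish, tip_box, slide_box from where it was at the start of the episode above 0.025 m).
It also fails if it takes over 48 s, if anything falls off the work surface, if the arm or the gripper's body presses on something with over 40 N, if the wrist force passes 120 N, or if a joint passes its speed limit or range.

## Working session

There is one attempt and no reset: what is moved stays moved. The work goes in short steps, Python scripts to look and compute and a tool call to move; the robot and the scene stay as the last step left them, time stands still between calls to the robot, and variables do not carry over. Pictures are saved under pics/ and viewed, about 8 in all and at most 12, crops included, and the job is handed in when it is done.

Besides the shell and the picture viewer there is one more tool, called after "Request:" in YAML: its name, and indented under it one key for each argument. carry_out: Moves the arm, as the interface text tells. Its arguments: {"type":"object","properties":{"deltas":{"type":"array","items":{"type":"array","items":{"type":"array","items":{"type":"number"}}}},"fingers":{"type":"number"}},"required":["deltas"]}

```bash
mkdir -p pics; ls; cat > h.py <<'E'
import numpy as np, cv2
from plant import bot
def cast(name,u,v,z):
    m=bot.camera_model(name);K=np.array(m["K"]);T=np.array(m["camera_from_world"])
    R,t=T[:3,:3],T[:3,3];c=-R.T@t;d=R.T@np.linalg.inv(K)@[u,v,1]
    return c+d*(z-c[2])/d[2]
def deproj(name,depth,u,v):
    m=bot.camera_model(name);K=np.array(m["K"]);T=np.array(m["camera_from_world"])
    p=np.linalg.inv(K)@[u,v,1]*depth[int(v),int(u)]
    return T[:3,:3].T@(p-T[:3,3])
def cloud(name,depth):
    m=bot.camera_model(name);K=np.array(m["K"]);T=np.array(m["camera_from_world"])
    v,u=np.mgrid[:480,:640]
    P=np.stack([u,v,np.ones_like(u)],-1)@np.linalg.inv(K).T*depth[...,None]
    return (P-T[:3,3])@T[:3,:3]
E
python3 - <<'E'
from h import *
for n in("top","side"):
    im,d=bot.capture(n);cv2.imwrite(f"pics/{n}1.png",im);np.save(f"{n}1.npy",d)
o=bot.get_obs();print(o)
E
```

```text
pics
{'time': 0.1, 'joint_positions': array([ 1.10000552e+00,  3.42615687e-01,  1.52488928e+00, -1.51007752e-05,
        1.27539472e+00, -1.46015888e-01]), 'dq': array([-0.00133797,  0.0001586 , -0.00191819, -0.00023422, -0.00051878,
       -0.00070118]), 'tau': array([ 6.49052508e-04, -4.32003593e+01, -2.44692242e+01,  7.19549507e-02,
        5.25904913e-02, -3.07126118e-05]), 'tool_pos': array([167.39501281, 497.32102216, 291.64503448]), 'tcp_rot': array([-3.14029743e+00, -1.75882792e-04,  2.81682203e+00]), 'contact_force': array([ 0.09970179, -0.26570318, -0.06411076]), 'moment': array([ 0.00626553, -0.00843242, -0.00153573]), 'grip_width': 91.56013798289207}
```

View pics/top1.png

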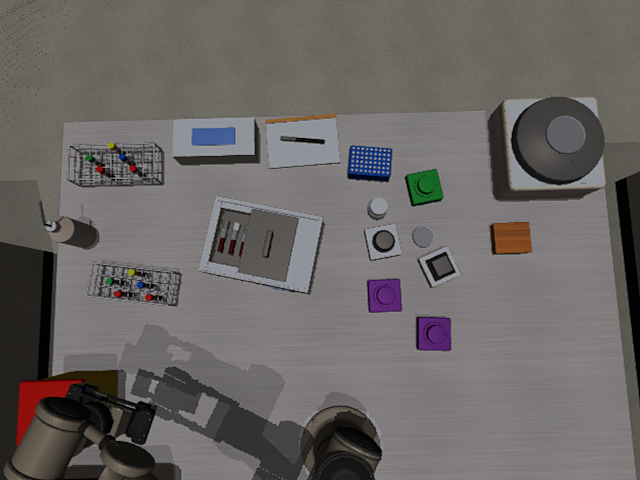

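View pics/side1.png

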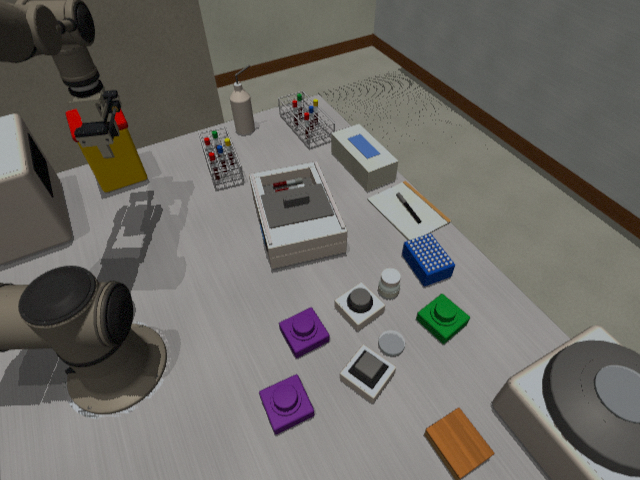

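Top view: the mixer is at about (262,245) with its tray (+y) to the left, and the cover fin is at (267,244). Candidates for the round switch:
- white box with round key at (383,241), jar beyond it at (377,208): **my choice**
- white box with square key at (439,266), dish at (423,237)
- green look-alike at (425,187)
- purple look-alikes at (384,295) and (433,334)

Next I'll measure these and check one close crop.

```bash
python3 - <<'E'
from h import *
im=cv2.imread("pics/top1.png");side=cv2.imread("pics/side1.png")
a=cv2.resize(im[190:300,195:335],None,fx=3,fy=3,interpolation=cv2.INTER_CUBIC)
b=cv2.resize(im[190:300,350:470],None,fx=3,fy=3,interpolation=cv2.INTER_CUBIC)
cv2.imwrite("pics/crop1.png",np.hstack([a,b]))
d=np.load("top1.npy");C=cloud("top",d);ds=np.load("side1.npy");S=cloud("side",ds)
def box(u0,v0,u1,v1):
    m=np.zeros(d.shape,bool);m[v0:v1,u0:u1]=1;return m
def rep(n,m,P):
    q=P[m];r=cv2.minAreaRect(q[:,:2].astype(np.float32));print(n,len(q),"mean",q.mean(0).round(1),"rect",np.round(r[0],1),np.round(r[1],1),round(r[2],1),"zmed",np.median(q[:,2]).round(1))
mx=box(190,185,335,300)
rep("mixtop",mx&(C[...,2]>85)&(C[...,2]<106),C)
rep("fin",mx&(C[...,2]>118),C)
rs=box(360,220,405,265)
rep("rbox",rs&(C[...,2]>25),C); rep("rkey",rs&(C[...,2]>52),C)
rep("rbox_low",rs&(C[...,2]>28)&(C[...,2]<37),C)
sq=box(412,240,465,292);rep("sqkey",sq&(C[...,2]>52),C);rep("sqbox",sq&(C[...,2]>25),C)
sm=np.zeros(d.shape,bool);sm[160:275,245:352]=1;rep("side fin",sm&(S[...,2]>118),S)
sm[:]=0;sm[280:330,333:376]=1;rep("side rkey",sm&(S[...,2]>54)&(S[...,2]<64),S)
rep("jar",box(365,195,390,220)&(C[...,2]>55),C)
print("cast fin",cast("top",267,244,129.5),"key",cast("top",383.5,240.5,60), "side key",cast("side",360,298,60),"side fin",cast("side",296,199,125))
E
```

```text
mixtop 6685 mean [546.2 179.3  97.3] rect [553.2 200.6] [301.1 210.2] 77.0 zmed 97.5
fin 212 mean [497.6 137.5 501. ] rect [467.7 128.4] [243.7  55.9] 32.4 zmed 129.5
rbox 1017 mean [ 554.2 -133.7   51.9] rect [507.  -57.2] [113.2 299.1] 32.0 zmed 34.9
rkey 259 mean [ 550.5 -130.6  104.7] rect [470.3 -65.6] [ 48.4 273.3] 50.8 zmed 58.7
rbox_low 578 mean [ 556.2 -135.2   32.9] rect [ 557.1 -137. ] [89.8 90.4] 9.0 zmed 32.9
sqkey 284 mean [ 478.4 -282.5   95.9] rect [ 424.3 -141.9] [ 45.8 371. ] 20.8 zmed 58.6
sqbox 1042 mean [ 479.8 -286.3   51.3] rect [ 424.  -153.6] [ 89.6 390.6] 22.7 zmed 36.4
side fin 194 mean [484.2  33.1 271.1] rect [ 364.8 -203.7] [863.4  67.9] 64.6 zmed 128.7
side rkey 296 mean [ 554.5 -141.5   59.9] rect [ 554.9 -141. ] [47.4 48.3] 69.5 zmed 60.1
jar 238 mean [ 646.8 -122.4   86.1] rect [531.8 -40.6] [ 47.1 341.1] 54.9 zmed 64.3
cast fin [545.96718463 177.52238941 129.5       ] key [ 555.85339113 -136.60948695   60.        ] side key [ 553.55492137 -143.60485204   60.        ] side fin [545.37452856 173.03146997 125.        ]
```

View pics/crop1.png

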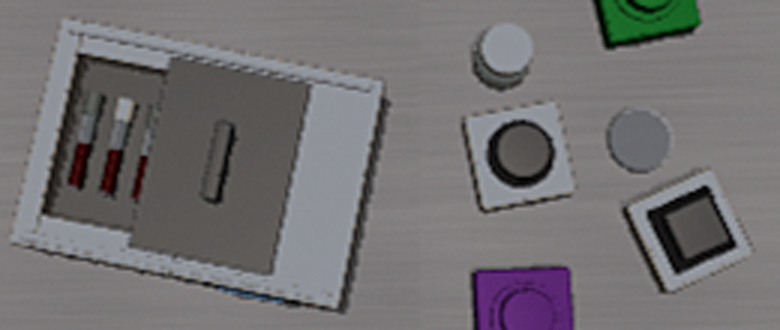

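```bash
python3 - <<'E'
from h import *
d=np.load("top1.npy");C=cloud("top",d);S=cloud("side",np.load("side1.npy"))
def q(n,P,u0,v0,u1,v1,z0,z1):
    p=P[v0:v1,u0:u1].reshape(-1,3);p=p[(p[:,2]>z0)&(p[:,2]<z1)]
    r=cv2.minAreaRect(p[:,:2].astype(np.float32));print(n,len(p),p.mean(0).round(1),np.round(r[0],1),np.round(r[1],1),round(r[2],1),p[:,2].max().round(1));return p
q("mix T",C,190,185,335,300,85,106);q("mix S",S,245,160,352,275,85,106)
f=[q("fin T",C,190,185,335,300,118,135),q("fin S",S,245,160,352,275,118,135)]
q("key T",C,360,220,405,265,52,65);q("key S",S,333,280,376,330,54,65)
q("sq T",C,412,240,465,292,52,65);q("jar T",C,365,195,390,220,55,75);q("dish",C,408,222,436,250,10,22)
q("purple",C,362,275,405,316,15,90)
q("rack1",C,80,255,190,310,50,130)
y=np.array([np.cos(np.radians(77)),np.sin(np.radians(77))])
for p in f:print("y in mixer",(p[:,:2]-[553.2,200.6])@y@np.ones(len(p))/len(p))
E
```

```text
mix T 6685 [546.2 179.3  97.3] [553.2 200.6] [301.1 210.2] 77.0 106.0
mix S 4893 [540.1 162.8  97.8] [551.5 197.5] [305.4 210.8] 77.0 106.0
fin T 148 [547.4 178.9 127.8] [548.  179.1] [14.6 69.1] 77.0 133.1
fin S 159 [544.5 174.2 126.7] [545.4 176.4] [17.1 68.2] 78.0 133.1
key T 247 [ 556.6 -136.7   58.6] [ 556.2 -136.9] [47.5 48.1] 85.8 64.9
key S 298 [ 554.4 -141.5   60. ] [ 554.9 -141. ] [47.4 48.3] 69.5 64.6
sq T 271 [ 481.3 -291.9   58.4] [ 481.8 -292.7] [45.7 46.5] 23.4 64.5
jar T 234 [ 651.4 -125.2   63.9] [ 651.9 -125.3] [44.9 46.5] 87.3 71.3
dish 354 [ 571.5 -254.8   14.9] [ 571.6 -255. ] [61.4 58.5] 88.8 21.1
purple 1064 [ 405.6 -132.8   39.7] [ 405.8 -134.6] [89.8 90.6] 0.8 66.6
rack1 1008 [453.4 555.6  78.2] [456.1 560.3] [226.7  94. ] 81.9 114.1
y in mixer -22.440457420558253
y in mixer -27.66966381136735
```

Round key: about (556,-139,60), averaged over both views, with its size and height matching the description. The crop confirms the round key on the white box, with the jar beyond it.

Mixer: centre (553,200), +y along 77°. The fin is at about (547,178), so the cover is about 91 mm open, consistent with the crop. I'll push the fin with closed fingers along tool y, starting from behind it.

Request:
carry_out:
  deltas:
    - [[-25,-12,0,0],[-65,-32,0,-0.5],[-110,-54,0,-1.1],[-155,-76,0,-1.1],[-200,-98,0,-1.1],[-245,-120,0,-1.1],[-290,-142,0,-1.1],[-335,-164,0,-1.1],[-380,-186,0,-1.1],[-420,-205,0,-1.1],[-450,-220,0,-1.1],[-466,-228,0,-1.1],[-466,-228,0,-1.1],[-466,-228,0,-1.1],[-466,-228,40,-1.1],[-466,-228,70,-1.1],[-466,-228,80,-1.1],[-466,-228,80,-1.1]]
  fingers: 0

```text
time: 1.9
tool_pos: [535.2, 133.9, 211.4]
tcp_rot: [-3.141, -0.003, 2.914]
contact_force: [-0.5, 0.2, 0.6]
grip_width: 0.5
```

Request:
carry_out:
  deltas:
    - [[-1,0,20,0],[-1,0,35,0],[-1,0,39,0],[-1,0,39,0],[-1,6,39,0],[-1,14,39,0],[-1,22,39,0],[-1,30,39,0],[-1,38,39,0],[-1,46,39,0],[-1,54,39,0],[-1,62,39,0],[-1,70,39,0],[-1,70,39,0]]

```text
time: 3.3
tool_pos: [553.3, 202.0, 173.0]
tcp_rot: [3.141, -0.0, 2.914]
contact_force: [0.8, 1.0, -0.9]
grip_width: 0.7
```

```bash
python3 - <<'E'
from h import *
o=bot.get_obs();print(o["tool_pos"],o["contact_force"])
im,d=bot.capture("side");a=cv2.resize(im[120:300,200:440],None,fx=3,fy=3);cv2.imwrite("pics/s2.png",a)
E
```

```text
[553.27399145 202.01966431 173.01602285] [ 0.79358892  1.04044653 -0.91513169]
```

View pics/s2.png

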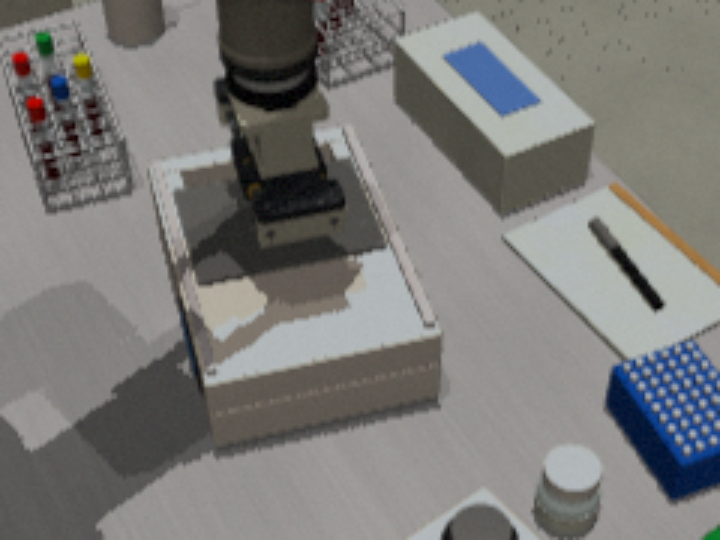

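The cover's trailing edge (about crop (290,260)) has moved well towards +y. The fingers push it with no jamming force. I'll carry on towards the stop.

Request:
carry_out:
  deltas:
    - [[0,5,0,0],[0,10,0,0],[0,15,0,0],[0,20,0,0],[0,25,0,0],[0,28,0,0],[0,30,0,0],[0,32,0,0],[0,34,0,0],[0,34,0,0]]

```text
time: 4.35
tool_pos: [561.2, 234.1, 173.3]
tcp_rot: [3.141, 0.0, 2.913]
contact_force: [-0.7, -1.0, -0.9]
grip_width: 0.8
```

Request:
carry_out:
  deltas:
    - [[0,2,0,0],[0,4,0,0],[0,6,0,0],[0,8,0,0],[0,8,0,0]]

```text
time: 4.85
tool_pos: [562.8, 240.9, 173.4]
tcp_rot: [-3.14, -0.0, 2.913]
contact_force: [-1.5, -6.9, 1.0]
grip_width: 0.6
```

Request:
carry_out:
  deltas:
    - [[0,1,0,0],[0,2,0,0],[0,2,0,0],[0,2,0,0],[0,2,0,0]]

```text
time: 5.35
tool_pos: [562.8, 241.2, 173.4]
tcp_rot: [-3.137, -0.001, 2.912]
contact_force: [-4.2, -13.2, 3.8]
grip_width: 0.1
```

Position fixed while the force grows to 14 N, so the cover is against its stop. I'll back off, lift and go above the round key.

Request:
carry_out:
  deltas:
    - [[0,-8,0,0],[0,-20,-20,0],[0,-40,-45,0],[-10,-80,-45,0],[-20,-125,-45,0],[-30,-170,-45,0],[-40,-215,-45,0],[-50,-260,-45,0],[-62,-305,-45,0],[-72,-345,-45,0],[-79,-368,-45,0],[-79,-374,-45,0],[-79,-374,-45,0],[-79,-374,-45,0]]

```text
time: 6.75
tool_pos: [555.4, -137.4, 218.3]
tcp_rot: [3.141, 0.0, 2.914]
contact_force: [0.4, -0.2, -0.4]
grip_width: 0.1
```

```bash
python3 - <<'E'
from h import *
print(bot.get_obs())
im,d=bot.capture("top");i2,ds=bot.capture("side")
cv2.imwrite("pics/v3.png",np.vstack([cv2.resize(im[180:310,190:410],(660,390),interpolation=cv2.INTER_CUBIC)]))
cv2.imwrite("pics/v3s.png",cv2.resize(i2[130:350,220:440],(600,600),interpolation=cv2.INTER_CUBIC))
for n,C,b in (("T",cloud("top",d),(190,185,335,300)),("S",cloud("side",ds),(245,160,352,275))):
    p=C[b[1]:b[3],b[0]:b[2]].reshape(-1,3);p=p[(p[:,2]>118)&(p[:,2]<135)]
    r=cv2.minAreaRect(p[:,:2].astype(np.float32));print(n,len(p),r, (np.array(r[0])-[553.2,200.6])@[.225,.974])
E
```

```text
{'time': 6.75, 'joint_positions': array([-3.76774405e-01,  4.93371752e-01,  1.49940451e+00,  8.76379762e-04,
        1.14874419e+00, -1.71984472e+00]), 'dq': array([ 0.01413113, -0.00297605,  0.00164709, -0.00307986,  0.0019104 ,
       -0.00093726]), 'tau': array([-9.40800458e-01, -4.90312386e+01, -2.29955757e+01, -9.69111454e-02,
        4.57975734e-02, -1.19839597e-02]), 'tool_pos': array([ 555.42160635, -137.38734261,  218.25734417]), 'tcp_rot': array([3.14081271e+00, 1.89984489e-04, 2.91350761e+00]), 'contact_force': array([ 0.41915712, -0.24269772, -0.39243022]), 'moment': array([ 0.00137041, -0.02132406, -0.0146254 ]), 'grip_width': 0.05098199892720806}
T 152 ((568.1068725585938, 266.0908508300781), (14.936001777648926, 70.09497833251953), 78.40117645263672) 67.14213503417969
S 45 ((549.6090698242188, 259.49462890625), (14.672587394714355, 45.03968048095703), 59.17447280883789) 56.55540926513671
```

View pics/v3s.png

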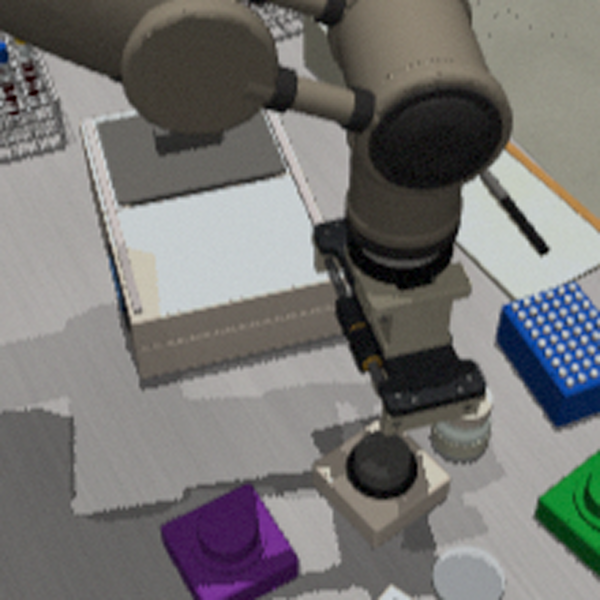

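View pics/v3.png

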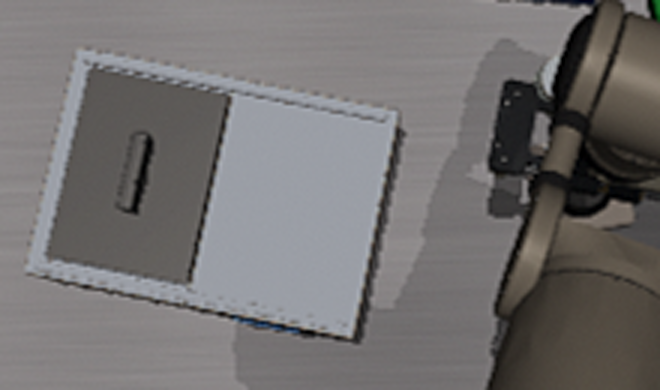

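Both views show the cover over the tray; in the top view the tubes are hidden and the fin lies at y = 67 mm (68 expected for shut). The fingers are above the round key (side crop (380,460)). I'll descend to just above the key.

Request:
carry_out:
  deltas:
    - [[0,0,25,0],[0,0,55,0],[0,0,75,0],[0,0,83,0],[0,0,86,0],[0,0,86,0],[0,0,86,0]]

```text
time: 7.55
tool_pos: [556.0, -138.6, 133.3]
tcp_rot: [-3.141, 0.002, 2.913]
contact_force: [0.0, -0.5, 0.3]
grip_width: 0.2
```

Request:
carry_out:
  deltas:
    - [[0,0,1,0],[0,0,2,0],[0,0,3,0],[0,0,4,0],[0,0,5,0],[0,0,5,0],[0,0,5,0]]

```text
time: 8.25
tool_pos: [555.3, -138.6, 127.1]
tcp_rot: [3.141, -0.0, 2.913]
contact_force: [0.9, -0.4, 0.8]
grip_width: 0.5
```

Request:
carry_out:
  deltas:
    - [[0,0,1,0],[0,0,2,0],[0,0,2,0],[0,0,2,0]]

```text
time: 8.65
tool_pos: [555.4, -138.6, 125.5]
tcp_rot: [3.142, 0.0, 2.913]
contact_force: [-0.1, 0.6, 3.3]
grip_width: 0.5
```

Request:
carry_out:
  deltas:
    - [[0,0,1,0],[0,0,2,0],[0,0,3,0],[0,0,4,0],[0,0,4,0],[0,0,4,0],[0,0,4,0]]

```text
time: 9.35
tool_pos: [555.4, -138.6, 121.3]
tcp_rot: [3.142, 0.0, 2.913]
contact_force: [-0.1, 0.8, 4.1]
grip_width: 0.6
```

Request:
carry_out:
  deltas:
    - [[0,0,1,0],[0,0,2,0],[0,0,3,0],[0,0,3,0],[0,0,3,0],[0,0,3,0],[0,0,3,0]]

```text
time: 10.05
tool_pos: [555.4, -138.6, 118.3]
tcp_rot: [3.142, 0.0, 2.913]
contact_force: [0.0, -0.1, 4.7]
grip_width: 0.4
```

```bash
python3 - <<'E'
from h import *
im,d=bot.capture("side");F=[]
for _ in range(10):
    o=bot.get_obs();F.append([*o["contact_force"],o["tool_pos"][2]]);bot.capture("side")
F=np.array(F);print(F.mean(0),F.std(0))
cv2.imwrite("pics/v4.png",cv2.resize(im[230:350,300:440],(700,600),interpolation=cv2.INTER_CUBIC))
p=cloud("side",d)[280:330,333:376].reshape(-1,3);z=p[:,2];m=(np.hypot(p[:,0]-555.5,p[:,1]+139)<28)&(z>42)&(z<66)
print(np.histogram(z[m],np.arange(42,67,2)))
E
```

```text
[ -0.18011533   0.25888078   4.85530638 118.29107518] [0.44502592 0.48749119 0.50126507 0.0133893 ]
(array([ 7,  6,  3,  5, 12, 28, 13,  1,  0,  0,  0,  0]), array([42, 44, 46, 48, 50, 52, 54, 56, 58, 60, 62, 64, 66]))
```

View pics/v4.png

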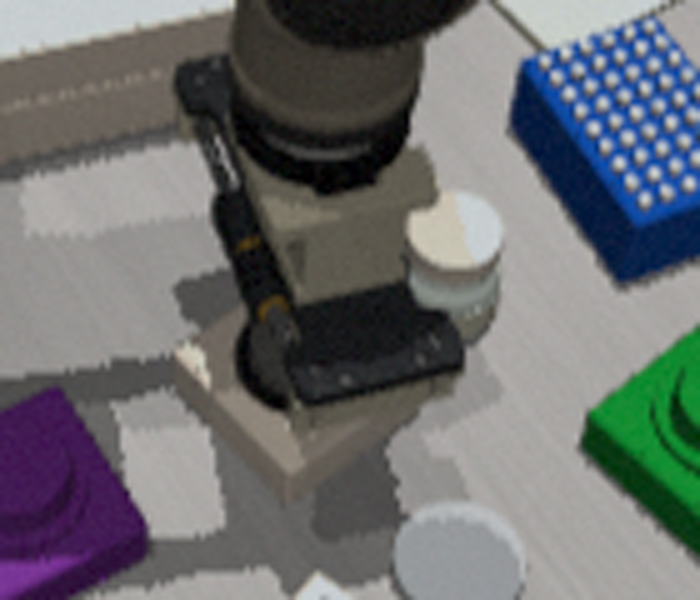

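The fingers rest on the round key and the jar stands free at crop (455,260). Three estimates of the travel agree on 6–8 mm:
- tip height 52.3 mm: 7.7 mm
- depth of about 53 mm: 7 mm
- 4.9 N: 6 mm

It has already been held for over 0.5 s, so I'm handing in.

```bash
python3 - <<'E'
from h import *
print(bot.close_job());o=bot.get_obs();print(o["time"],o["tool_pos"],o["contact_force"])
E
```

```text
the job is handed in; nothing more can be done
None
the job is handed in; nothing more can be done
```

The cover is shut and I handed the job in at about 11 s with the fingers still holding the round key about halfway down. No verdict was reported.

- **Cover:** I pushed the fin with closed fingers until it stopped moving while the force rose to about 14 N. In the top view afterwards, the fin was at y = 67 mm, where 68 mm is fully shut. The side view gave 57 mm, but the arm hid part of the fin there, so I set that figure aside.
- **Round key:** The last checks all put the travel inside the 5–11 mm window. Tip height gave 7.7 mm, side-view depth about 7 mm, and the 4.9 N force about 6 mm. The force estimate is a little lower than the others, but the sensor noise is about 0.5 N.
- **Everything else:** The fingers never went near the square switch. The jar beside the gripper was untouched in the last picture. I did not re-measure the positions of the rack, dish, tip box or slide box at the end.

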